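Check the yellow key carrier in on the key dock

ROBOT

A 6-joint arm with a two-finger parallel gripper is mounted at the origin on the work surface. World frame = base frame: x ahead of the robot, y to its left, z up, the work surface at z = 0. Lengths are in mm, angles in degrees, forces in N, time in s.
With the tool pointing down it reaches from about 300 to 850 mm from the base axis. Payload 4.2 kg.
Tool frame: the origin (TCP) lies midway between the tips of the shut fingers; the grasp point (between the pads) lies 19 mm behind it; z points along the fingers, y is the direction in which the jaws open and shut (so a half turn about z gives the same grasp; the last joint's range is limited). The gripper opens to 91 mm and grips with 3 to 60 N. Pads are 32 mm wide; open, the fingers measure 118 mm over their backs; the gripper's body (76 mm by 178 mm) begins 60 mm behind the grasp point.
Start: joints at [67.953, 18.312, 89.639, -0, 72.044, -1.146], TCP at [205.143, 537.18, 188.876] pointing down, gripper open.
Joint ranges: [-177.97, 177.97], [-48.28, 115.42], [12.27, 149.76], [-77.06, 257.06], [2.81, 150.46], [-146.56, 146.56]. Speed limits (degrees/s): [147.25, 147.25, 180, 180, 180, 180].

INTERFACE

Orientations are given as [roll, pitch, yaw] about the fixed x, y, z axes, in that order (R = Rz(yaw) Ry(pitch) Rx(roll)).
In Python, from workcell import env gives the robot as it stands.
- The arm moves only by the shell command python3 -m jog 'ROWS' [FORCE]. ROWS is JSON, a list of rows, each an object of numbers: "dx", "dy", "dz": the shift along the world's x, y, z in m; "wx", "wy", "wz": the turn, a rotation vector about the world's x, y, z in rad; "grip": the gripper's target within -1 to 1 (shut at 1, half-way at 0, fully open at -1). In form: [{"dx": .., "dy": .., "dz": .., "wx": .., "wy": .., "wz": .., "grip": ..}, ...]. A call has 1 to 10 rows; each row shifts and turns the commanded pose from where the row before left it; what a row does not reach is not made up. A row lasts 1/10 s, in which the tool goes at most 50 mm and 8.59 degrees, less where a joint would pass 70% of its speed; a pose out of reach is approached as far as the arm can. A call with a gripper value outside its range is refused whole. The fingers move at their own pace and stop on an object; FORCE is the grip in N (left out, the last holds). Time passes only in rows, so rows that do not move let the fingers close. It gives the time, the measured TCP pose, the force and the opening at its end, in the units of the state.
- env.state(): the state, without advancing time (a new reading comes with each control period).
- env.grab_frame(name): name is "side" or "top" or "wrist"; returns the picture (480x640x3 uint8, red, green, blue); there is no depth.
- env.get_calibration(name): a dict with "fx", "fy", "cx", "cy" (pixels), "R" (3x3) and "t" (3): a world point X has camera coordinates R X + t. Camera axes: x right, y down, z forward; pixel columns grow to the right and rows downward; lengths in mm; the calibration is good to about 2 mm. A picture is of the moment at which its call begins: read the wrist's pose just before it. get_calibration takes no time and is no camera call; for the wrist camera it gives the pose at the moment of the call.
- env.job_done(): hands the job in, once; it reports no verdict.
The state is a dict: "time_s": time; "qpos": joint angles; "qvel": joint speeds; "effort": joint torques, N m; "ee_pos": TCP position; "ee_rot": TCP orientation; "force": force on the tool from outside, world axes, zero at the start; "torque": the same for the moment, N m; "gripper_width": finger opening in mm.
Only numpy, scipy, OpenCV 4.12 (cv2) and the standard library are available. Lean on these libraries where they do the work, as an engineer would, in place of code of your own. Each camera call takes 0.05 s, during which the arm holds its last target. There are 200 camera calls.

TASK

The flat yellow key carrier lies in one of the three lanes of the grey key dock, short of its brass pin. Nudge it along its lane, nose first and without lifting it off the dock, until its round hole drops over the brass pin of that lane and it lies flat, then take the gripper away. Leave the blue and green carriers where they are.

Things in the scene. Friction and masses are not known exactly. Their poses are not given: they have to be found in the camera images.
- yellow_center (a point): Yellow key carrier, a sled 100 long (x), 54 wide, 6 thick, 0.12 kg; a key fixed on top. Point: mid-width, 8 above the underside; x to its nose, z up. The front 28 are turned up to ride over the pin. Hole 28 across, 6 ahead (+x) of the point. Rear thumb bar 9 thick, 16 tall; push its flat rear face, 45 behind the point. A few N move it. Starts 56 to 89 short of home, in any lane. All in mm.
- dock: Grey key dock, fixed. Origin: on the desk under it; x along the lanes, away from the robot; z up. Base x -140 to 120, 250 wide. Lane centres y = 78, 0, -78; lanes 62 wide, ends open; floor 8 and black ribs 20 above the desk. A brass pin in each lane at x = 50, 12 across, 7 above the floor. Home: hole over pin, carrier's point at x = 44 (8 play), rear face at -1; the pin stops it there. In mm.
- blue_center (a point): The blue key carrier, same shape and size as the yellow one, in another lane; same point on it. Not to be moved.
- green_center (a point): The green key carrier, same shape and size as the yellow one, in another lane; same point on it. Not to be moved.
There are look-alikes about, which are no part of the job. What is shaped like the part that bears yellow_center but black, pink or red is not meant.

How it is judged:
By the outcome, as a careful person would: the job done as asked, in the order asked, and still so for the second after the job is handed in, with the robot touching nothing.
It also fails if it takes over 32 s, if anything falls off the work surface, if the arm or the gripper's body presses on something with over 40 N, if the wrist force passes 120 N, or if a joint passes its speed limit or range.

## Working session

There is one attempt and no reset: what is moved stays moved. The work goes in short steps, Python scripts to look and compute and a shell command to move; the robot and the scene stay as the last step left them, time stands still between calls to the robot, and variables do not carry over. Pictures are saved under pics/ and viewed, about 8 in all and at most 12, crops included, and the job is handed in when it is done.

```bash
mkdir -p pics
python3 - <<'E'
from workcell import env
import cv2
for n in ("top","side"):
    im=env.grab_frame(n); cv2.imwrite(f"pics/{n}0.png",im[:,:,::-1])
    c=env.get_calibration(n); print(n,c)
print(env.state())
E
```

```text
top {'fx': 433.33880264213843, 'fy': 433.33880264213843, 'cx': 320.62169411935713, 'cy': 233.76700772046118, 'R': array([[ 0.00916145, -0.99957515, -0.02766924],
       [-0.99491097, -0.00633515, -0.10055854],
       [ 0.10034053,  0.02844969, -0.99454633]]), 't': array([ 25.12794797, 500.51134732, 636.76871868])}
side {'fx': 434.0069131876535, 'fy': 434.0069131876535, 'cx': 317.6098283426162, 'cy': 239.23581912673842, 'R': array([[-0.96287912, -0.26875816, -0.02515664],
       [-0.10434034,  0.45652499, -0.88357118],
       [ 0.2489516 , -0.84814738, -0.4676207 ]]), 't': array([502.87522728,  96.00000572, 561.20355274])}
{'time_s': 0.1, 'qpos': array([ 6.79528870e+01,  1.83484209e+01,  8.96964730e+01, -1.50410267e-03,
        7.20438373e+01, -1.14719589e+00]), 'qvel': array([-0.03819672,  0.02746537, -0.14554742,  0.05018034, -0.10151909,
       -0.08748229]), 'effort': array([-7.56268237e-04, -4.13336957e+01, -2.32509184e+01,  7.27550942e-02,
        4.23141033e-02, -4.64608047e-05]), 'ee_pos': array([204.96877463, 536.7294566 , 188.11988282]), 'ee_rot': array([-1.79911258e+02, -3.46651510e-04,  1.59100547e+02]), 'force': array([ 0.80455212,  0.41131839, -0.73129013]), 'torque': array([-0.01184283,  0.06171937,  0.02455209]), 'gripper_width': 91.02389481254906}
```

View pics/top0.png

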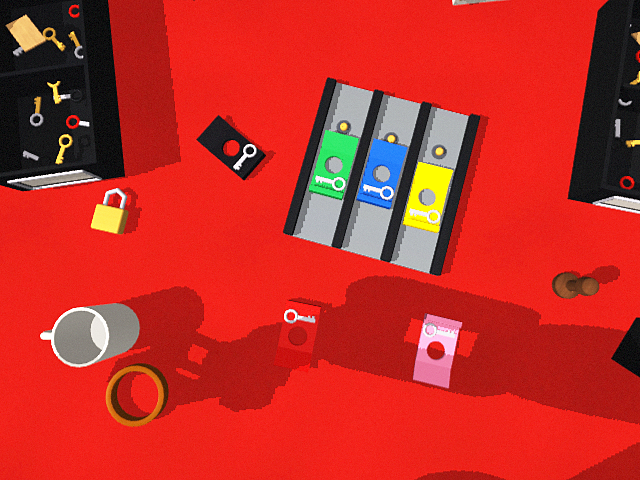

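View pics/side0.png

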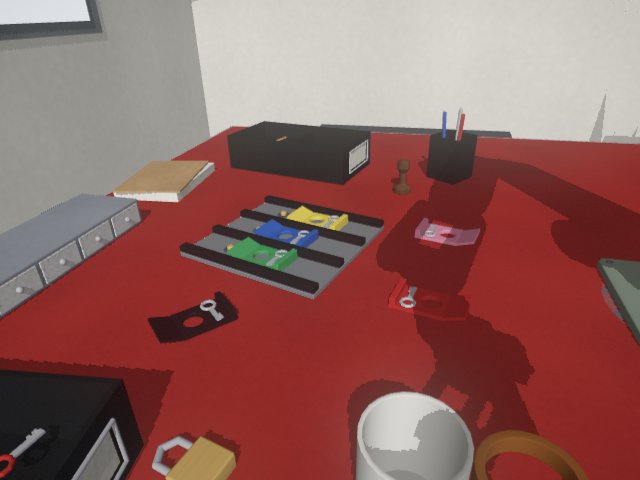

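The yellow carrier is at px (428,197) in the right-hand lane, with its pin at (439,152). Things it could be mistaken for:
- green carrier (334,163)
- blue carrier (382,173)
- black look-alike (231,147)
- red look-alike (298,335)
- pink look-alike (437,350)
- yellow padlock (110,217)

I choose the yellow sled in the dock and check it in a close crop.

```bash
cat > h.py <<'E'
import numpy as np, cv2
from workcell import env
def ray(n,uv,z):
    c=env.get_calibration(n); R,t=np.array(c["R"]),np.array(c["t"]); C=-R.T@t
    d=R.T@np.array([(uv[0]-c["cx"])/c["fx"],(uv[1]-c["cy"])/c["fy"],1]); return C+d*(z-C[2])/d[2]
def blobs(m,amin):
    n,_,s,c=cv2.connectedComponentsWithStats(m.astype(np.uint8)); return [(c[i],s[i]) for i in range(1,n) if s[i][4]>=amin]
E
python3 - <<'E'
from h import *
im=cv2.imread("pics/top0.png"); x0,y0,x1,y1=270,65,500,285
crop=im[y0:y1,x0:x1]; hsv=cv2.cvtColor(crop,cv2.COLOR_BGR2HSV)
H,S,V=[hsv[:,:,i].astype(int) for i in range(3)]
yel=(H>18)&(H<40)&(S>120)&(V>80)
for c,s in blobs(yel,8): print("yel",c+[x0,y0],s[4],ray("top",c+[x0,y0],15).round(1))
m=yel.astype(np.uint8)
cs,hi=cv2.findContours(m,cv2.RETR_CCOMP,cv2.CHAIN_APPROX_NONE)
for k,c in enumerate(cs):
    a=cv2.contourArea(c)
    if a>60:
        r=cv2.minAreaRect(c); print("cont",a,np.add(r[0],[x0,y0]),r[1],r[2],hi[0][k][3],[(p+[x0,y0]).round(1).tolist() for p in cv2.boxPoints(r)])
blk=(V<70)
for c,s in blobs(blk,150):
    lab=cv2.connectedComponents(blk.astype(np.uint8))[1]; 
    q=lab==lab[int(c[1]),int(c[0])]
    pts=np.argwhere(q)[:,::-1].astype(np.float32); r=cv2.minAreaRect(pts)
    b=cv2.boxPoints(r); b=b[np.argsort(b[:,1])]; e0=(b[0]+b[1])/2+[x0,y0]; e1=(b[2]+b[3])/2+[x0,y0]
    P,Q=ray("top",e0,20),ray("top",e1,20); d=P-Q
    print("rib",e0,e1,P.round(1),Q.round(1),np.hypot(*d[:2]).round(1),np.degrees(np.arctan2(d[1],d[0])).round(2),r[1])
cv2.imwrite("pics/crop.png",cv2.resize(im[110:260,360:510],None,fx=4,fy=4,interpolation=cv2.INTER_NEAREST))
E
```

```text
yel [343.12820513 126.12820513] 39 [673.7  -4.9  15. ]
yel [390.81578947 138.31578947] 38 [653.8 -80.3  15. ]
yel [438.90243902 151.        ] 41 [ 633.3 -155.4   15. ]
yel [427.02620321 194.49946524] 1870 [ 563.9 -135.8   15. ]
yel [433.28301887 216.20754717] 53 [ 529.8 -144.9   15. ]
cont 1962.0 [427.45791626 196.89517212] (37.133453369140625, 65.12799072265625) 13.671307563781738 -1 [[401.7, 224.1], [417.1, 160.9], [453.2, 169.6], [437.8, 232.9]]
cont 247.5 [426.75001526 196.75001526] (17.677669525146484, 16.970561981201172) 45.0 1 [[414.5, 196.5], [426.5, 184.5], [439.0, 197.0], [427.0, 209.0]]
rib [331.679245    78.62264633] [287.3396225  233.81130981] [750.2  13.8  20. ] [500.5  80.6  20. ] 258.5 -14.98 (10.164681434631348, 161.39865112304688)
rib [378.4158783  90.293396 ] [335.57272339 246.97692871] [730.5 -60.6  20. ] [480.6   6.   20. ] 258.6 -14.92 (10.286444664001465, 162.43540954589844)
rib [426.08273315 102.49710846] [384.65652466 260.43447876] [ 710.3 -135.5   20. ] [460.6 -68.9  20. ] 258.4 -14.93 (10.846217155456543, 163.2799530029297)
rib [474.23530579 114.55883408] [434.35295105 274.08822632] [ 690.5 -210.3   20. ] [ 440.5 -143.9   20. ] 258.6 -14.88 (11.399173736572266, 164.43914794921875)
```

View pics/crop.png

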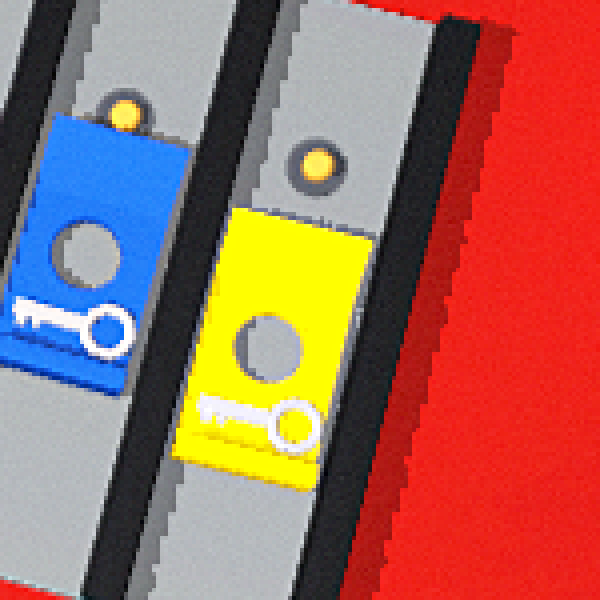

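The crop shows the yellow sled with its hole at (427,197), pin ahead at (439,151), and key bow towards the thumb bar at about (425,228). It has the right colour, sits in the dock, and its nose faces the pin.

Run:
```python
from h import *
yaw=np.radians(-14.93); u=np.array([np.cos(yaw),np.sin(yaw)]); n=np.array([-u[1],u[0]])
pins=[ray("top",p,15)[:2] for p in ((343.1,126.1),(390.8,138.3),(438.9,151))]
o=np.mean([p-50*u-y*n for p,y in zip(pins,(78,0,-78))],0); d=pins[0]-pins[2]; print("origin",o,"yaw by pins",np.degrees(np.arctan2(-d[0],d[1])))
def dk(p): return np.array([(p-o)@u,(p-o)@n]).round(1)
print("pin",dk(pins[2]),"hole",dk(ray("top",(426.9,196.8),14)[:2]))
for q in ((401.9,224.1),(438,232.9)): print("rear lower/24",dk(ray("top",q,9)[:2]),dk(ray("top",q,24)[:2]))
# blue/green holes at start
im=cv2.imread("pics/top0.png");hsv=cv2.cvtColor(im,cv2.COLOR_BGR2HSV)
for nm,lo,hi in (("g",45,80),("b",100,125)):
    m=cv2.inRange(hsv,(lo,120,60),(hi,255,255)); c,s=max(blobs(m>0,200),key=lambda b:b[1][4]); print(nm,c,s[4],dk(ray("top",c,15)[:2]))
for x in (-115,-17): print("TCP for dock x",x,(o+x*u-78*n).round(1))
s=env.state(); print(s["ee_pos"])
```

```text
origin [605.28421109 -67.31355836] yaw by pins -15.040844963630871
pin [ 49.7 -77.9] hole [-25.7 -77.7]
rear lower/24 [-76.6 -51.6] [-79.  -49.7]
rear lower/24 [ -75.3 -108.9] [ -77.7 -105.8]
g [333.40811594 161.90666667] 1725 [-10.1  77.5]
b [381.47850363 170.84254606] 1791 [-4.4  0.9]
TCP for dock x -115 [ 474.1 -113.1]
TCP for dock x -17 [ 568.8 -138.3]
[204.96877463 536.7294566  188.11988282]
```

```bash
python3 -m jog '[{"dx":0.018,"dy":-0.043,"wz":0.0104,"grip":1},{"dx":0.018,"dy":-0.043,"wz":0.0104,"grip":1},{"dx":0.018,"dy":-0.043,"wz":0.0104,"grip":1},{"dx":0.018,"dy":-0.043,"wz":0.0104,"grip":1},{"dx":0.018,"dy":-0.043,"wz":0.0104,"grip":1},{"dx":0.018,"dy":-0.043,"wz":0.0104,"grip":1},{"dx":0.018,"dy":-0.043,"wz":0.0104,"grip":1},{"dx":0.018,"dy":-0.043,"wz":0.0104,"grip":1},{"dx":0.018,"dy":-0.043,"wz":0.0104,"grip":1},{"dx":0.018,"dy":-0.043,"wz":0.0104,"grip":1}]' 10
python3 -m jog '[{"dx":0.018,"dy":-0.044,"grip":1},{"dx":0.018,"dy":-0.044,"grip":1},{"dx":0.018,"dy":-0.044,"grip":1},{"dx":0.018,"dy":-0.044,"grip":1},{"dx":0.017,"dy":-0.044,"grip":1},{"grip":1},{"grip":1},{"grip":1}]'
```

```text
invalid input
invalid input
```

```bash
python3 -m jog '[{"dx":0.018,"dy":-0.043,"dz":0,"wx":0,"wy":0,"wz":0.0104,"grip":1},{"dx":0.018,"dy":-0.043,"dz":0,"wx":0,"wy":0,"wz":0.0104,"grip":1},{"dx":0.018,"dy":-0.043,"dz":0,"wx":0,"wy":0,"wz":0.0104,"grip":1},{"dx":0.018,"dy":-0.043,"dz":0,"wx":0,"wy":0,"wz":0.0104,"grip":1},{"dx":0.018,"dy":-0.043,"dz":0,"wx":0,"wy":0,"wz":0.0104,"grip":1},{"dx":0.018,"dy":-0.043,"dz":0,"wx":0,"wy":0,"wz":0.0104,"grip":1},{"dx":0.018,"dy":-0.043,"dz":0,"wx":0,"wy":0,"wz":0.0104,"grip":1},{"dx":0.018,"dy":-0.043,"dz":0,"wx":0,"wy":0,"wz":0.0104,"grip":1},{"dx":0.018,"dy":-0.043,"dz":0,"wx":0,"wy":0,"wz":0.0104,"grip":1},{"dx":0.018,"dy":-0.043,"dz":0,"wx":0,"wy":0,"wz":0.0104,"grip":1}]' 10
```

```text
time_s: 1.1
ee_pos: [385.2, 105.3, 188.8]
ee_rot: [180.0, 0.0, 165.1]
force: [-0.0, 0.5, 1.1]
gripper_width: 13.8
```

```bash
python3 -m jog '[{"dx":0.018,"dy":-0.044,"dz":0,"wx":0,"wy":0,"wz":0,"grip":1},{"dx":0.018,"dy":-0.044,"dz":0,"wx":0,"wy":0,"wz":0,"grip":1},{"dx":0.018,"dy":-0.044,"dz":0,"wx":0,"wy":0,"wz":0,"grip":1},{"dx":0.018,"dy":-0.044,"dz":0,"wx":0,"wy":0,"wz":0,"grip":1},{"dx":0.017,"dy":-0.042,"dz":0,"wx":0,"wy":0,"wz":0,"grip":1},{"dx":0,"dy":0,"dz":-0.03,"wx":0,"wy":0,"wz":0,"grip":1},{"dx":0,"dy":0,"dz":-0.03,"wx":0,"wy":0,"wz":0,"grip":1},{"dx":0,"dy":0,"dz":-0.03,"wx":0,"wy":0,"wz":0,"grip":1},{"dx":0,"dy":0,"dz":-0.03,"wx":0,"wy":0,"wz":0,"grip":1},{"dx":0,"dy":0,"dz":0,"wx":0,"wy":0,"wz":0,"grip":1}]'
python3 - <<'E'
from h import *
s=env.state();print(s["ee_pos"],s["gripper_width"],s["force"])
a=env.grab_frame("top")[60:290,260:510];b=env.grab_frame("wrist")
a=cv2.resize(a,(391,360));b=cv2.resize(b,(400,300));o=np.zeros((360,791,3),np.uint8);o[:,:391]=a;o[:300,391:]=b
cv2.imwrite("pics/pre.png",o[:,:,::-1])
E
```

```text
time_s: 2.1
ee_pos: [470.6, -110.0, 65.3]
ee_rot: [180.0, -0.5, 165.0]
force: [-0.8, 0.6, -0.1]
gripper_width: 0.6
[ 470.59343662 -109.98393066   65.34127453] 0.5949544522282584 [-0.78174537  0.58267323 -0.13910456]
```

View pics/pre.png

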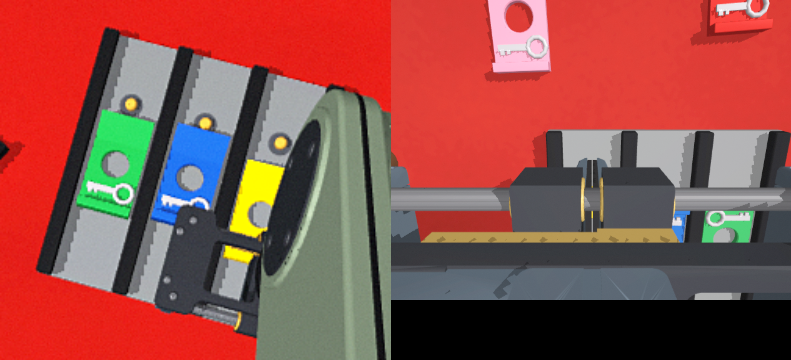

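The view shows the shut fingers centred over the yellow lane, behind the thumb bar. Blue and green are unmoved. Next I descend.

```bash
python3 -m jog '[{"dx":0,"dy":0,"dz":-0.02,"wx":0,"wy":0,"wz":0,"grip":1},{"dx":0,"dy":0,"dz":-0.02,"wx":0,"wy":0,"wz":0,"grip":1},{"dx":0,"dy":0,"dz":-0.007,"wx":0,"wy":0,"wz":0,"grip":1},{"dx":0,"dy":0,"dz":0,"wx":0,"wy":0,"wz":0,"grip":1},{"dx":0,"dy":0,"dz":0,"wx":0,"wy":0,"wz":0,"grip":1}]'
```

```text
time_s: 2.7
ee_pos: [475.3, -111.1, 23.2]
ee_rot: [180.0, 0.1, 165.1]
force: [0.1, -0.2, -0.2]
gripper_width: 0.6
```

```bash
python3 -m jog '[{"dx":-0.0006,"dy":-0.0021,"dz":-0.009,"wx":0,"wy":0,"wz":0,"grip":1},{"dx":0,"dy":0,"dz":0,"wx":0,"wy":0,"wz":0,"grip":1},{"dx":0.0058,"dy":-0.0015,"dz":0,"wx":0,"wy":0,"wz":0,"grip":1},{"dx":0.0058,"dy":-0.0015,"dz":0,"wx":0,"wy":0,"wz":0,"grip":1},{"dx":0.0058,"dy":-0.0016,"dz":0,"wx":0,"wy":0,"wz":0,"grip":1},{"dx":0.0058,"dy":-0.0015,"dz":0,"wx":0,"wy":0,"wz":0,"grip":1},{"dx":0.0058,"dy":-0.0016,"dz":0,"wx":0,"wy":0,"wz":0,"grip":1},{"dx":0.0058,"dy":-0.0015,"dz":0,"wx":0,"wy":0,"wz":0,"grip":1},{"dx":0.0058,"dy":-0.0016,"dz":0,"wx":0,"wy":0,"wz":0,"grip":1},{"dx":0,"dy":0,"dz":0,"wx":0,"wy":0,"wz":0,"grip":1}]'
python3 - <<'E'
from h import *
s=env.state();print(s["ee_pos"],s["force"])
a=env.grab_frame("top")[60:290,260:510];b=env.grab_frame("side")[180:310,170:400]
a=cv2.resize(a,(391,360));b=cv2.resize(b,(400,226));o=np.zeros((360,791,3),np.uint8);o[:,:391]=a;o[:226,391:]=b
cv2.imwrite("pics/mid.png",o[:,:,::-1])
E
```

```text
time_s: 3.7
ee_pos: [515.2, -124.0, 12.9]
ee_rot: [180.0, 0.1, 165.1]
force: [-0.7, 0.3, -0.1]
gripper_width: 0.7
[ 515.23741449 -124.00056629   12.91059289] [-0.66409751  0.30504798 -0.10118318]
```

View pics/mid.png

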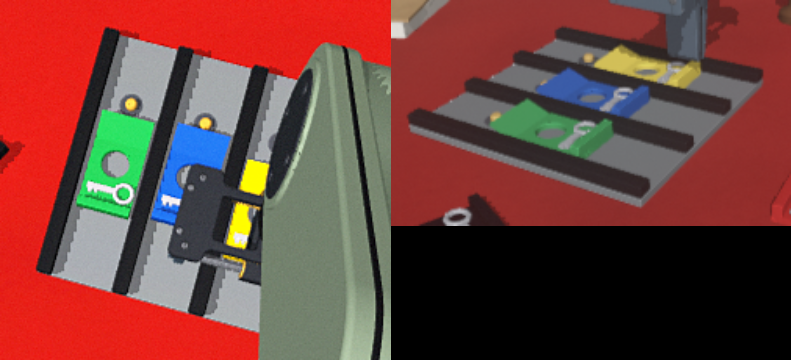

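The finger is behind the yellow bar and well inside the lane, and the sled is flat. There are 55 mm still to go.

```bash
python3 -m jog '[{"dx":0.0058,"dy":-0.0015,"dz":0,"wx":0,"wy":0,"wz":0,"grip":1},{"dx":0.0058,"dy":-0.0016,"dz":0,"wx":0,"wy":0,"wz":0,"grip":1},{"dx":0.0058,"dy":-0.0015,"dz":0,"wx":0,"wy":0,"wz":0,"grip":1},{"dx":0.0058,"dy":-0.0016,"dz":0,"wx":0,"wy":0,"wz":0,"grip":1},{"dx":0,"dy":0,"dz":0,"wx":0,"wy":0,"wz":0,"grip":1}]'
python3 -m jog '[{"dx":0.0039,"dy":-0.001,"dz":0,"wx":0,"wy":0,"wz":0,"grip":1},{"dx":0.0039,"dy":-0.001,"dz":0,"wx":0,"wy":0,"wz":0,"grip":1},{"dx":0.0039,"dy":-0.0011,"dz":0,"wx":0,"wy":0,"wz":0,"grip":1},{"dx":0.0039,"dy":-0.001,"dz":0,"wx":0,"wy":0,"wz":0,"grip":1},{"dx":0.0039,"dy":-0.001,"dz":0,"wx":0,"wy":0,"wz":0,"grip":1},{"dx":0,"dy":0,"dz":0,"wx":0,"wy":0,"wz":0,"grip":1}]'
python3 - <<'E'
from h import *
b=env.grab_frame("side")[180:310,170:400]
cv2.imwrite("pics/m2.png",cv2.resize(b,(690,390))[:,:,::-1])
E
```

```text
time_s: 4.3
ee_pos: [538.6, -130.3, 12.9]
ee_rot: [180.0, 0.1, 165.1]
force: [-0.3, 0.1, -0.3]
gripper_width: 0.1
time_s: 4.9
ee_pos: [557.5, -135.2, 12.9]
ee_rot: [180.0, 0.0, 165.1]
force: [0.4, 0.3, -0.2]
gripper_width: 0.7
```

View pics/m2.png

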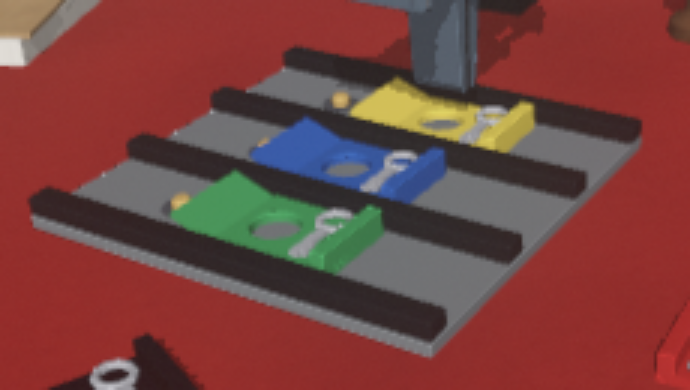

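The sled has not moved: it is still short of its pin at about (340,100), with zero force. The finger seems to be above or behind it, so I compare the projected TCP with the picture.

Run:
```python
from h import *
def proj(n,X):
    c=env.get_calibration(n); p=np.array(c["R"])@X+np.array(c["t"]); return np.array([c["fx"]*p[0]/p[2]+c["cx"],c["fy"]*p[1]/p[2]+c["cy"]])
o=np.array([605.28,-67.31]);yaw=np.radians(-14.93); u=np.array([np.cos(yaw),np.sin(yaw)]); n=np.array([-u[1],u[0]])
W=lambda x,y,z: np.r_[o+x*u+y*n,z]
s=env.state(); print(s["ee_pos"])
im=cv2.cvtColor(env.grab_frame("side"),cv2.COLOR_RGB2BGR)
crop=lambda p:((p-[170,180])*3).round(1)
print("TCP",crop(proj("side",s["ee_pos"])))
for nm,X in (("rib+ far R",W(-140,117,20)),("rib+ R",W(-140,-117,20)),("rib L",W(120,117,20)),("pin g",W(50,78,15)),("pin y",W(50,-78,15)),("hole y",W(-25.7,-78,14))): print(nm,crop(proj("side",X)))
# two-view triangulation of yellow pin / hole
for a,b in (((438.9,151),(170+341/3,180+99/3)),((426.9,196.8),(170+442/3,180+124/3)),((343.1,126.1),(170+181/3,180+201/3))):
    A=[];B=[]
    for nme,uv in (("top",a),("side",b)):
        c=env.get_calibration(nme);R=np.array(c["R"]);t=np.array(c["t"]);C=-R.T@t;d=R.T@np.array([(uv[0]-c["cx"])/c["fx"],(uv[1]-c["cy"])/c["fy"],1]);d/=np.linalg.norm(d)
        P=np.eye(3)-np.outer(d,d);A.append(P);B.append(P@C)
    print(np.linalg.solve(sum(A),sum(B)).round(1))
cv2.imwrite("pics/top2.png",cv2.resize(env.grab_frame("top")[60:290,260:510],None,fx=2.4,fy=2.4)[:,:,::-1])
w=env.grab_frame("wrist"); cv2.imwrite("pics/w2.png",w[:,:,::-1])
```

```text
[ 557.06007765 -135.09109368   12.83335731]
TCP [446.8 121.1]
rib+ far R [440.3 313.9]
rib+ R [638.2 122.2]
rib L [ 39.3 189.7]
pin g [183.  196.1]
pin y [341.5  93.8]
hole y [442.1 118.3]
[ 634.5 -156.5   10.8]
[ 561.  -136.8    9.7]
[675.2  -4.9  11.6]
```

View pics/top2.png

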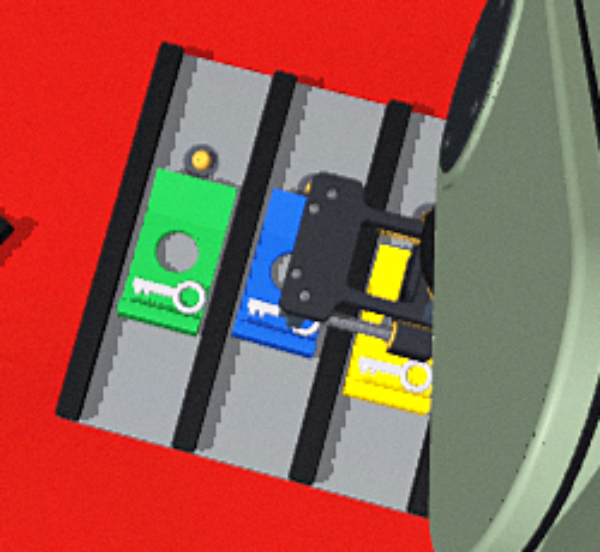

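Run:
```python
from h import *
b=env.grab_frame("side")[160:240,270:370]; b=cv2.resize(b,(500,400),interpolation=cv2.INTER_CUBIC)
w=cv2.imread("pics/w2.png")[:,:,::-1]; w=cv2.resize(w,(300,225))
o=np.zeros((400,800,3),np.uint8);o[:,:500]=b;o[:225,500:]=w
cv2.imwrite("pics/close.png",o[:,:,::-1])
```

```text
(no output)
```

View pics/close.png

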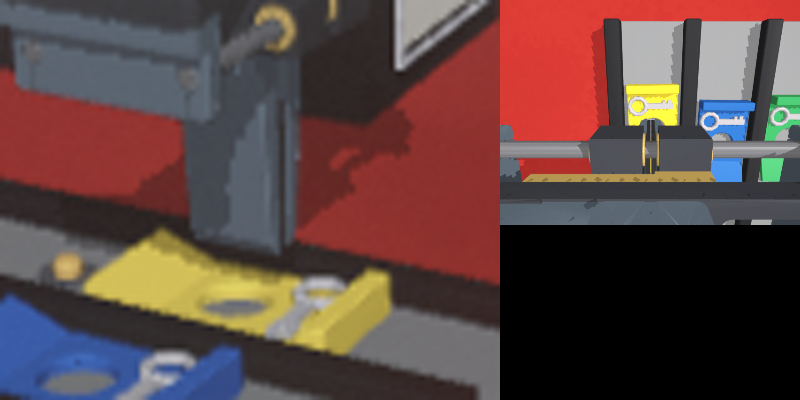

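The fingertip bottom is at px (319,210), but the reported TCP projects to (319,220). So the real tips are about 17 mm higher than reported and passed over the bar without touching it. The sled is untouched. I will back off and find the lane floor by touch behind the sled.

```bash
python3 -m jog '[{"dx":0,"dy":0,"dz":0.02,"wx":0,"wy":0,"wz":0,"grip":1},{"dx":-0.029,"dy":0.0077,"dz":0,"wx":0,"wy":0,"wz":0,"grip":1},{"dx":-0.029,"dy":0.0077,"dz":0,"wx":0,"wy":0,"wz":0,"grip":1},{"dx":-0.027,"dy":0.0072,"dz":0,"wx":0,"wy":0,"wz":0,"grip":1},{"dx":0,"dy":0,"dz":0,"wx":0,"wy":0,"wz":0,"grip":1},{"dx":0,"dy":0,"dz":-0.02,"wx":0,"wy":0,"wz":0,"grip":1},{"dx":0,"dy":0,"dz":0,"wx":0,"wy":0,"wz":0,"grip":1},{"dx":0,"dy":0,"dz":0,"wx":0,"wy":0,"wz":0,"grip":1}]'
python3 - <<'E'
from h import *
def proj(n,X):
    c=env.get_calibration(n); p=np.array(c["R"])@X+np.array(c["t"]); return np.array([c["fx"]*p[0]/p[2]+c["cx"],c["fy"]*p[1]/p[2]+c["cy"]])
s=env.state();p=s["ee_pos"];print(p,s["force"])
n=np.array([.2576,.9662,0]);u=np.array([.9662,-.2576,0])
for dz in (0,10,18,26): print(dz,[((proj("side",p+13*n+k*u+[0,0,dz])-[290,160])*5).round(0) for k in (-14,0,14)])
b=env.grab_frame("side")[160:240,290:390]; b=cv2.resize(b,(500,400),interpolation=cv2.INTER_CUBIC)
cv2.imwrite("pics/close2.png",b[:,:,::-1])
E
```

```text
time_s: 5.95
ee_pos: [472.3, -112.6, 12.9]
ee_rot: [180.0, -0.0, 165.1]
force: [1.0, 0.1, -0.5]
gripper_width: 0.5
[ 472.33225385 -112.56793769   12.91476364] [ 1.00698536  0.08818454 -0.45926599]
0 [array([379., 374.]), array([342., 366.]), array([306., 357.])]
10 [array([380., 348.]), array([343., 340.]), array([307., 332.])]
18 [array([380., 327.]), array([343., 319.]), array([307., 311.])]
26 [array([381., 306.]), array([344., 298.]), array([307., 290.])]
```

View pics/close2.png

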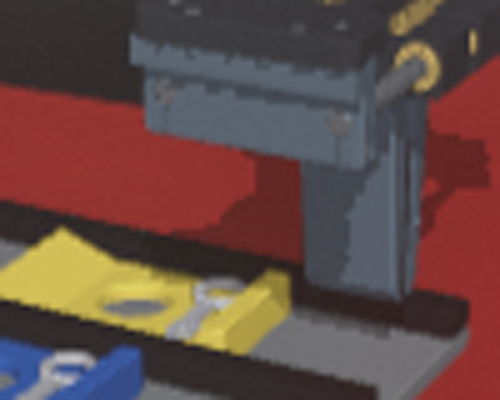

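The fingertip bottom is near crop row 290–300, which matches a tip about 24 mm above the reported one. I descend gradually and watch the force.

```bash
python3 -m jog '[{"dx":0,"dy":0,"dz":-0.006,"wx":0,"wy":0,"wz":0,"grip":1},{"dx":0,"dy":0,"dz":-0.006,"wx":0,"wy":0,"wz":0,"grip":1},{"dx":0,"dy":0,"dz":0,"wx":0,"wy":0,"wz":0,"grip":1},{"dx":0,"dy":0,"dz":0,"wx":0,"wy":0,"wz":0,"grip":1}]'
python3 - <<'E'
from h import *
s=env.state();print(s["ee_pos"],s["force"])
b=env.grab_frame("side")[160:240,290:390]; b=cv2.resize(b,(500,400),interpolation=cv2.INTER_CUBIC)
cv2.imwrite("pics/close3.png",b[:,:,::-1])
E
```

```text
time_s: 6.4
ee_pos: [471.7, -112.4, 0.7]
ee_rot: [180.0, -0.0, 165.1]
force: [0.1, 0.4, 0.5]
gripper_width: 0.7
[ 471.72307166 -112.40478874    0.65823071] [0.12729647 0.37527369 0.49435446]
```

View pics/close3.png

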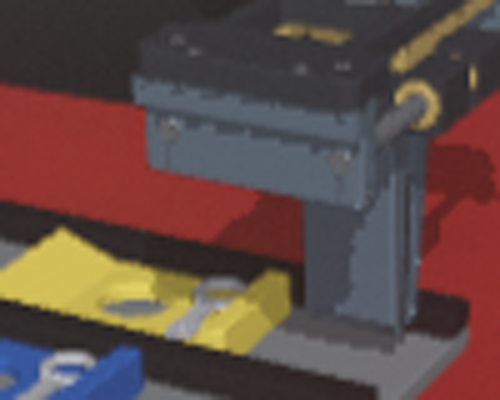

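```bash
python3 -m jog '[{"dx":0,"dy":0,"dz":-0.002,"wx":0,"wy":0,"wz":0,"grip":1},{"dx":0,"dy":0,"dz":-0.002,"wx":0,"wy":0,"wz":0,"grip":1},{"dx":0,"dy":0,"dz":0,"wx":0,"wy":0,"wz":0,"grip":1},{"dx":0,"dy":0,"dz":0,"wx":0,"wy":0,"wz":0,"grip":1}]'|grep -E 'pos|force'
python3 -m jog '[{"dx":0,"dy":0,"dz":-0.002,"wx":0,"wy":0,"wz":0,"grip":1},{"dx":0,"dy":0,"dz":-0.001,"wx":0,"wy":0,"wz":0,"grip":1},{"dx":0,"dy":0,"dz":0,"wx":0,"wy":0,"wz":0,"grip":1},{"dx":0,"dy":0,"dz":0,"wx":0,"wy":0,"wz":0,"grip":1}]'|grep -E 'pos|force'
```

```text
ee_pos: [471.8, -112.4, -3.2]
force: [0.2, 0.5, -0.2]
ee_pos: [471.8, -112.4, -6.2]
force: [-0.5, -0.7, 0.3]
```

```bash
python3 -m jog '[{"dx":0,"dy":0,"dz":-0.001,"wx":0,"wy":0,"wz":0,"grip":1},{"dx":0,"dy":0,"dz":-0.001,"wx":0,"wy":0,"wz":0,"grip":1},{"dx":0,"dy":0,"dz":0,"wx":0,"wy":0,"wz":0,"grip":1},{"dx":0,"dy":0,"dz":0,"wx":0,"wy":0,"wz":0,"grip":1}]'|grep -E 'pos|force'
python3 -m jog '[{"dx":0,"dy":0,"dz":-0.001,"wx":0,"wy":0,"wz":0,"grip":1},{"dx":0,"dy":0,"dz":-0.001,"wx":0,"wy":0,"wz":0,"grip":1},{"dx":0,"dy":0,"dz":0,"wx":0,"wy":0,"wz":0,"grip":1},{"dx":0,"dy":0,"dz":0,"wx":0,"wy":0,"wz":0,"grip":1}]'|grep -E 'pos|force'
python3 - <<'E'
from h import *
# finger bottom row: vertical grey profile in side view under the finger (crop col 330 -> px 356)
im=env.grab_frame("side").astype(int)
for c in (354,360,366): print(c,[tuple(im[r,c]) for r in range(214,238)])
E
```

```text
ee_pos: [471.8, -112.4, -8.2]
force: [0.1, 0.8, -0.5]
ee_pos: [471.8, -112.4, -10.2]
force: [0.1, 0.4, 0.3]
354 [(np.int64(68), np.int64(72), np.int64(80)), (np.int64(67), np.int64(71), np.int64(80)), (np.int64(66), np.int64(70), np.int64(79)), (np.int64(67), np.int64(71), np.int64(79)), (np.int64(68), np.int64(71), np.int64(80)), (np.int64(68), np.int64(72), np.int64(80)), (np.int64(69), np.int64(72), np.int64(80)), (np.int64(68), np.int64(72), np.int64(79)), (np.int64(69), np.int64(72), np.int64(79)), (np.int64(68), np.int64(71), np.int64(80)), (np.int64(68), np.int64(70), np.int64(79)), (np.int64(68), np.int64(70), np.int64(79)), (np.int64(67), np.int64(70), np.int64(78)), (np.int64(65), np.int64(66), np.int64(74)), (np.int64(66), np.int64(66), np.int64(72)), (np.int64(74), np.int64(74), np.int64(79)), (np.int64(83), np.int64(79), np.int64(81)), (np.int64(93), np.int64(91), np.int64(94)), (np.int64(113), np.int64(112), np.int64(115)), (np.int64(114), np.int64(113), np.int64(116)), (np.int64(100), np.int64(100), np.int64(101)), (np.int64(49), np.int64(39), np.int64(39)), (np.int64(
[... 1549 characters left out ...]
(95), np.int64(108)), (np.int64(88), np.int64(96), np.int64(108)), (np.int64(89), np.int64(96), np.int64(109)), (np.int64(89), np.int64(96), np.int64(108)), (np.int64(89), np.int64(95), np.int64(107)), (np.int64(89), np.int64(96), np.int64(108)), (np.int64(88), np.int64(95), np.int64(107)), (np.int64(87), np.int64(93), np.int64(104)), (np.int64(75), np.int64(77), np.int64(86)), (np.int64(69), np.int64(66), np.int64(72)), (np.int64(80), np.int64(75), np.int64(77)), (np.int64(95), np.int64(93), np.int64(95)), (np.int64(115), np.int64(113), np.int64(116)), (np.int64(114), np.int64(112), np.int64(115)), (np.int64(113), np.int64(112), np.int64(115)), (np.int64(112), np.int64(111), np.int64(113))]
```

```bash
for k in 1; do python3 -m jog '[{"dx":0,"dy":0,"dz":-0.001,"wx":0,"wy":0,"wz":0,"grip":1},{"dx":0,"dy":0,"dz":-0.001,"wx":0,"wy":0,"wz":0,"grip":1},{"dx":0,"dy":0,"dz":0,"wx":0,"wy":0,"wz":0,"grip":1},{"dx":0,"dy":0,"dz":0,"wx":0,"wy":0,"wz":0,"grip":1}]'|grep -E 'pos|force'; done
python3 - <<'E'
from h import *
im=env.grab_frame("side").astype(int).sum(2)//3
for c in (354,360,366): print(c,im[222:238,c].tolist())
E
```

```text
ee_pos: [471.8, -112.4, -12.2]
force: [1.1, 0.2, -0.2]
354 [72, 73, 72, 74, 73, 72, 71, 69, 77, 94, 115, 113, 100, 41, 41, 43]
360 [95, 97, 97, 97, 97, 97, 98, 94, 73, 71, 90, 114, 114, 103, 55, 41]
366 [96, 97, 97, 97, 97, 97, 97, 97, 94, 81, 68, 87, 115, 113, 113, 112]
```

The contact shadow under the finger is shrinking, so the tip is now a few mm above the floor and well below the bar top. I push while tracking the carrier in the side view.

```bash
cat >> h.py <<'E'
def yel():
    im=env.grab_frame("side"); hsv=cv2.cvtColor(im,cv2.COLOR_RGB2HSV)
    m=cv2.inRange(hsv,(22,100,90),(34,255,255)); m[:190]=0;m[250:]=0;m[:,:270]=0;m[:,400:]=0
    b=max(blobs(m>0,50),key=lambda q:q[1][4]); x,y,w,h,a=b[1]
    s=env.state(); print("yellow side box cols",x,x+w,"rows",y,y+h,"area",a,"cen",b[0].round(1),"| tcp",s["ee_pos"].round(1),"F",s["force"].round(1)); return im
E
python3 -c "
from h import *
yel()"
python3 -m jog '[{"dx":0.0058,"dy":-0.0015,"dz":0,"wx":0,"wy":0,"wz":0,"grip":1},{"dx":0.0058,"dy":-0.0016,"dz":0,"wx":0,"wy":0,"wz":0,"grip":1},{"dx":0.0058,"dy":-0.0015,"dz":0,"wx":0,"wy":0,"wz":0,"grip":1},{"dx":0.0058,"dy":-0.0016,"dz":0,"wx":0,"wy":0,"wz":0,"grip":1},{"dx":0.0058,"dy":-0.0015,"dz":0,"wx":0,"wy":0,"wz":0,"grip":1},{"dx":0.0058,"dy":-0.0016,"dz":0,"wx":0,"wy":0,"wz":0,"grip":1},{"dx":0,"dy":0,"dz":0,"wx":0,"wy":0,"wz":0,"grip":1}]'
python3 -c "
from h import *
yel()"
```

```text
yellow side box cols 287 330 rows 205 227 area 473 cen [307.8 216.2] | tcp [ 471.9 -112.4  -12.1] F [-0.4  0.5 -1. ]
time_s: 9.3
ee_pos: [507.9, -122.1, -12.1]
ee_rot: [180.0, 0.1, 165.1]
force: [-0.2, 0.2, 0.2]
gripper_width: 0.3
yellow side box cols 280 323 rows 204 225 area 467 cen [300.6 214.5] | tcp [ 507.3 -121.9  -12.2] F [-0.1  1.4 -0.3]
```

The carrier now moves (16 mm so far), with the finger front about 20 mm ahead of the TCP. About 60 mm remain.

```bash
python3 -m jog '[{"dx":0.0048,"dy":-0.0013,"dz":0,"wx":0,"wy":0,"wz":0,"grip":1},{"dx":0.0048,"dy":-0.0013,"dz":0,"wx":0,"wy":0,"wz":0,"grip":1},{"dx":0.0048,"dy":-0.0013,"dz":0,"wx":0,"wy":0,"wz":0,"grip":1},{"dx":0.0048,"dy":-0.0013,"dz":0,"wx":0,"wy":0,"wz":0,"grip":1},{"dx":0.0048,"dy":-0.0013,"dz":0,"wx":0,"wy":0,"wz":0,"grip":1},{"dx":0.0048,"dy":-0.0013,"dz":0,"wx":0,"wy":0,"wz":0,"grip":1},{"dx":0.0048,"dy":-0.0013,"dz":0,"wx":0,"wy":0,"wz":0,"grip":1},{"dx":0.0048,"dy":-0.0013,"dz":0,"wx":0,"wy":0,"wz":0,"grip":1},{"dx":0,"dy":0,"dz":0,"wx":0,"wy":0,"wz":0,"grip":1}]'
python3 -c "
from h import *
yel()"
```

```text
time_s: 10.25
ee_pos: [546.5, -132.5, -12.0]
ee_rot: [180.0, 0.1, 165.1]
force: [-0.7, 0.3, -0.1]
gripper_width: 0.2
yellow side box cols 270 315 rows 196 225 area 612 cen [288.6 210.3] | tcp [ 546.  -132.4  -12. ] F [-1.4 -0.5  0.3]
```

```bash
python3 -m jog '[{"dx":0.0029,"dy":-0.0008,"dz":0,"wx":0,"wy":0,"wz":0,"grip":1},{"dx":0.0029,"dy":-0.0008,"dz":0,"wx":0,"wy":0,"wz":0,"grip":1},{"dx":0.0029,"dy":-0.0008,"dz":0,"wx":0,"wy":0,"wz":0,"grip":1},{"dx":0.0029,"dy":-0.0008,"dz":0,"wx":0,"wy":0,"wz":0,"grip":1},{"dx":0,"dy":0,"dz":0,"wx":0,"wy":0,"wz":0,"grip":1},{"dx":0,"dy":0,"dz":0,"wx":0,"wy":0,"wz":0,"grip":1}]'
python3 -c "
from h import *
yel()"
```

```text
time_s: 10.9
ee_pos: [556.9, -135.4, -12.1]
ee_rot: [180.0, 0.0, 165.1]
force: [-0.5, 0.7, 0.5]
gripper_width: 0.7
yellow side box cols 270 299 rows 199 220 area 332 cen [281.5 209.4] | tcp [ 556.7 -135.3  -12.1] F [-0.4 -0.1  0.7]
```

```bash
sed -i 's/m\[:,:270\]=0/m[:,:240]=0/' h.py; python3 -c "
from h import *
yel()"; python3 -m jog '[{"dx":0.0029,"dy":-0.0008,"dz":0,"wx":0,"wy":0,"wz":0,"grip":1},{"dx":0.0029,"dy":-0.0008,"dz":0,"wx":0,"wy":0,"wz":0,"grip":1},{"dx":0,"dy":0,"dz":0,"wx":0,"wy":0,"wz":0,"grip":1},{"dx":0,"dy":0,"dz":0,"wx":0,"wy":0,"wz":0,"grip":1}]'
python3 -c "
from h import *
im=yel(); cv2.imwrite('pics/p1.png',cv2.resize(im[170:250,240:340],(750,600),interpolation=cv2.INTER_CUBIC)[:,:,::-1])"
```

```text
yellow side box cols 258 299 rows 199 220 area 430 cen [277.8 209.3] | tcp [ 556.7 -135.3  -12.1] F [-0.2 -0.3 -0. ]
time_s: 11.4
ee_pos: [562.7, -137.0, -12.1]
ee_rot: [180.0, 0.0, 165.1]
force: [-0.6, -0.4, 0.5]
gripper_width: 0.3
yellow side box cols 256 297 rows 199 219 area 429 cen [276.  208.9] | tcp [ 562.6 -137.   -12.1] F [-0.4 -0.1 -0.8]
```

View pics/p1.png

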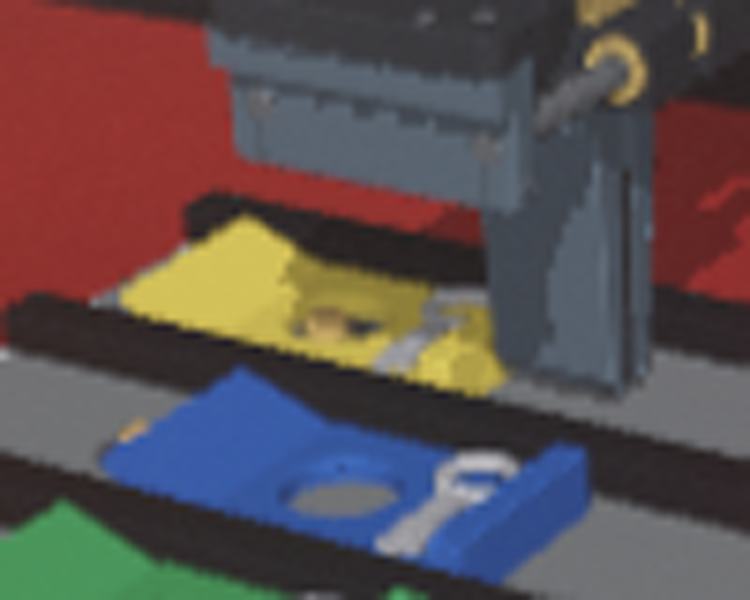

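The pin shows inside the hole at (327,323), the hole spans about 295–380, and the sled has dropped flat. It is about 3 mm short of centred. I nudge it 2–3 mm, back off, lift and clear.

```bash
python3 -m jog '[{"dx":0.0024,"dy":-0.0006,"dz":0,"wx":0,"wy":0,"wz":0,"grip":1},{"dx":0,"dy":0,"dz":0,"wx":0,"wy":0,"wz":0,"grip":1},{"dx":0,"dy":0,"dz":0,"wx":0,"wy":0,"wz":0,"grip":1},{"dx":-0.0097,"dy":0.0026,"dz":0,"wx":0,"wy":0,"wz":0,"grip":1},{"dx":-0.0193,"dy":0.0052,"dz":0,"wx":0,"wy":0,"wz":0,"grip":1},{"dx":0,"dy":0,"dz":0,"wx":0,"wy":0,"wz":0,"grip":1},{"dx":0,"dy":0,"dz":0,"wx":0,"wy":0,"wz":0,"grip":1},{"dx":0,"dy":0,"dz":0.03,"wx":0,"wy":0,"wz":0,"grip":1},{"dx":0,"dy":0,"dz":0.04,"wx":0,"wy":0,"wz":0,"grip":1},{"dx":0,"dy":0,"dz":0.04,"wx":0,"wy":0,"wz":0,"grip":1}]'
python3 -m jog '[{"dx":-0.012,"dy":0.03,"dz":0.04,"wx":0,"wy":0,"wz":0,"grip":1},{"dx":-0.012,"dy":0.04,"dz":0.02,"wx":0,"wy":0,"wz":0,"grip":1},{"dx":-0.015,"dy":0.04,"dz":0,"wx":0,"wy":0,"wz":0,"grip":1},{"dx":-0.015,"dy":0.04,"dz":0,"wx":0,"wy":0,"wz":0,"grip":1},{"dx":-0.015,"dy":0.04,"dz":0,"wx":0,"wy":0,"wz":0,"grip":1},{"dx":-0.015,"dy":0.04,"dz":0,"wx":0,"wy":0,"wz":0,"grip":1},{"dx":-0.015,"dy":0.04,"dz":0,"wx":0,"wy":0,"wz":0,"grip":1},{"dx":-0.015,"dy":0.04,"dz":0,"wx":0,"wy":0,"wz":0,"grip":1},{"dx":-0.015,"dy":0.04,"dz":0,"wx":0,"wy":0,"wz":0,"grip":1},{"dx":0,"dy":0,"dz":0,"wx":0,"wy":0,"wz":0,"grip":1}]'
python3 - <<'E'
from h import *
o=np.array([605.28,-67.31]);a=np.radians(-14.93);u=np.array([np.cos(a),np.sin(a)]);n=np.array([-u[1],u[0]])
dk=lambda p:np.array([(p-o)@u,(p-o)@n]).round(1)
rgb=env.grab_frame("top"); hsv=cv2.cvtColor(rgb,cv2.COLOR_RGB2HSV); hsv[:, :270]=0; hsv[:,500:]=0; hsv[285:]=0
for nm,lo,hi in (("g",45,80),("b",100,125),("y",25,34)):
    m=cv2.inRange(hsv,(lo,120,60),(hi,255,255)); c,s=max(blobs(m>0,200),key=lambda b:b[1][4]); print(nm,c.round(2),s,dk(ray("top",c,15)[:2]))
    r=cv2.minAreaRect(np.argwhere(m[:,:]>0)[:,::-1].astype(np.float32)) if nm!="y" else None
    if nm=="y":
        cs,h=cv2.findContours(m,cv2.RETR_CCOMP,cv2.CHAIN_APPROX_NONE)
        for k,q in enumerate(cs):
            if cv2.contourArea(q)>50: e=cv2.minEnclosingCircle(q);print(cv2.contourArea(q),h[0][k][3],e,dk(ray("top",e[0],14)[:2]))
im=yel()
A=cv2.resize(rgb[70:210,380:510],(390,420),interpolation=cv2.INTER_CUBIC);B=cv2.resize(im[170:250,240:340],(400,320),interpolation=cv2.INTER_CUBIC)
O=np.zeros((420,790,3),np.uint8);O[:,:390]=A;O[:320,390:]=B;cv2.imwrite("pics/fin.png",O[:,:,::-1])
E
```

```text
time_s: 12.45
ee_pos: [536.5, -129.9, 99.1]
ee_rot: [180.0, 0.0, 165.1]
force: [1.4, -1.1, 1.2]
gripper_width: 0.4
time_s: 13.45
ee_pos: [406.5, 223.7, 157.3]
ee_rot: [179.8, 0.0, 165.4]
force: [0.6, 0.1, 0.4]
gripper_width: 0.9
g [333.4  161.93] [ 309  130   50   70 1725] [-10.1  77.5]
b [381.47 170.86] [ 356  138   52   71 1789] [-4.4  0.9]
y [439.58 148.88] [ 415  117   50   71 1760] [ 53.3 -78.1]
1858.0 -1 ((439.6736145019531, 151.66050720214844), 36.091033935546875) [ 49.4 -79.5]
253.5 5 ((438.97772216796875, 151.5573272705078), 9.656914710998535) [ 49.3 -78.4]
yellow side box cols 255 297 rows 199 219 area 437 cen [275.6 208.6] | tcp [407.6 220.2 157. ] F [ 0.9 -0.6 -0.6]
```

View pics/fin.png

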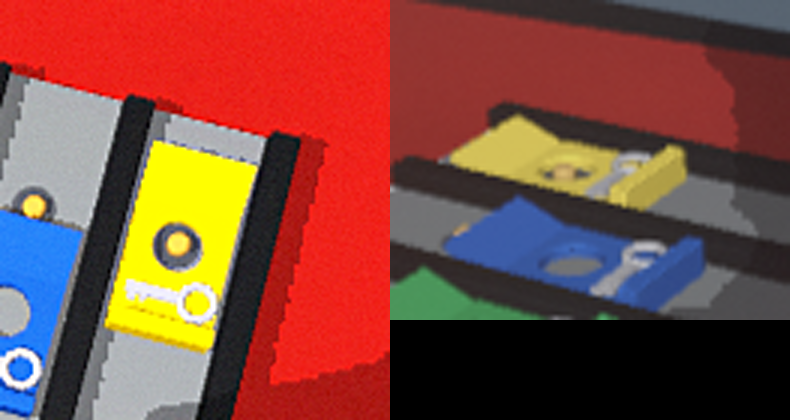

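The pin is centred in the hole in the top view (177,243), and the sled looks flat in the side view. Blue and green have not shifted, and the arm is clear.

```bash
python3 -c "
from workcell import env
print(env.job_done(), env.state()['time_s'])"
```

```text
the job is handed in; nothing more can be done
the job is handed in; nothing more can be done
```

The yellow carrier is home: its hole has dropped over the brass pin of the right-hand lane (y = -78). I handed the job in at about 13.6 s.

- **Push:** I pushed the rear thumb bar with shut fingers, about 76 mm along the lane, without lifting the carrier.
- **Final position:** The last top view puts the hole at dock (49.3, -78.4), against the pin measured at (49.7, -77.9), so it is centred to under 1 mm. The side view shows it lying flat.
- **Other carriers:** Blue and green were found at the same positions as at the start, within 0.1 px.
- **Clearance:** The arm was well away at hand-in. Contact forces never rose above noise (about 1 N).
- **What disagreed:** The fingertips were about 20 mm higher than the reported TCP height. My first pass therefore went over the carrier without touching it. I lowered the tool to a reported z of -12, using the side view and the force reading, and then pushed. The finger front was also about 20 mm ahead of the TCP, where I had assumed 16.

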